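# Shake up the glue on the touch mixer

## Robot

A 6-joint arm with a two-finger parallel gripper is mounted at the origin on a cart in front of the work surface, level with it; the furniture and walls round the work are solid. World frame = base frame: x ahead of the robot, y to its left, z up, the work surface at z = 0. Lengths are in m, angles in rad, forces in N, time in s.
With the tool pointing down it reaches from about 0.35 to 0.85 m from the base axis. Payload 8.1 kg.
Tool frame: the origin (TCP) lies at the centre of the arm's flange, where the gripper is bolted on; the fingertips stand 186 mm ahead of it and the grasp point (between the pads) lies 167 mm ahead of it; z points along the fingers, y is the line along which they close (so a half turn about z gives the same grasp; the last joint's range is limited). The gripper opens to 93 mm and grips with 3 to 60 N. Pads are 15 mm wide; open, the fingers measure 128 mm over their backs; the gripper's body (75 mm by 188 mm) begins 65 mm behind the grasp point.
Start: joints at [-1.334, 0.13, 1.488, -0, 1.523, -0.085], TCP at [0.19, -0.569, 0.405] pointing down, gripper open.
Joint ranges: [-2.96, 2.96], [-0.89, 2.26], [0.02, 2.5], [-1.34, 4.48], [0, 2.73], [-2.66, 2.66]. Speed limits (rad/s): [2.39, 2.39, 2.79, 3.14, 3.14, 3.14].

## Interface

Orientations are given as a rotation vector (axis times angle).
In Python, from plant import robot gives the robot as it stands.
- The arm moves only by the tool apply_moves, never from a script. Its argument "series" is a list of rows, each a list of 2 entries, a list of its own where there are three numbers: the shift along the tool's x, y, z in mm, then the turn, a rotation vector about the tool's x, y, z in rad. A call has 1 to 12 rows; each row shifts and turns the commanded pose from where the row before left it, along the tool's axes as they then stand; what a row does not reach is not made up. A row lasts 1/12 s, in which the tool goes at most 41.7 mm and 7.16 degrees, less where a joint would pass 70% of its speed; a pose out of reach is approached as far as the arm can. A call is refused whole if a number of a shift passes 41.7 or a number of a turn 0.125, either way. A call with a gripper value outside its range is refused whole. "claw" is the opening, from 0 (shut) to 1 (fully open), set as the call begins (left out, the last holds). The fingers move at their own pace and stop on an object; "newtons" is the grip in N (left out, the last holds). Time passes only in rows, so rows that do not move let the fingers close. It gives the time, the measured TCP pose, the force, the opening and the grip force at its end, in the units of the state.
- robot.read_state(): the state, without advancing time (a new reading comes with each control period).
- robot.read_camera(name): name is "scene" or "top" or "wrist"; returns (picture, depth): 420x560x3 uint8, blue, green, red; 420x560 float32, m along the optical axis (not along the pixel's ray), 0 where there is no reading.
- robot.calibration(name): a dict with "fx", "fy", "cx", "cy" (pixels), "D" ([k1, k2, p1, p2, k3] as OpenCV has them; the pictures are not rectified), "extrinsics" (4x4, takes a point from world to camera coordinates). Camera axes: x right, y down, z forward; pixel columns grow to the right and rows downward; lengths in m; the calibration is good to about 2 mm. A picture is of the moment at which its call begins: read the wrist's pose just before it. calibration takes no time and is no camera call; for the wrist camera it gives the pose at the moment of the call.
- robot.close_job(): hands the job in; it is judged then, once.
The state is a dict: "t": time; "q": joint angles; "dq": joint speeds; "joint_torque": joint torques, N m; "tool_pos": TCP position; "orientation": TCP orientation; "force": force on the tool from outside, world axes, zero at the start; "wrist_torque": the same for the moment, N m; "opening": finger opening in m; "gripper_force": force on a finger pad.
Only numpy, scipy, OpenCV 4.12 (cv2) and the standard library are available. Lean on these libraries where they do the work, as an engineer would, in place of code of your own. Each camera call takes 0.05 s, during which the arm holds its last target. There are 200 camera calls.

## Task

Take the small glue bottle with the tall tapered cap out of the wooden stand, set it upright in the rubber cup of the bench mixer and press it down until the sprung cup is at the bottom of its travel - firmly, but without brute force - and keep it down there for about two seconds. Then lift it off and stand it upright again in the empty recess of the stand, and leave the squat jar, the solder spool and the pen torch where they are.

Things in the scene. Friction and masses are not known exactly. Their poses are not given: they have to be found in the camera images.
- glue_bottle: Loose small round white glue bottle, 29 mm in diameter; straight body 55 mm high, above it a thinner tall tapered cap up to 92 mm. About 50 g. Origin: centre of its underside; z up through the cap. Grip it by the straight body (the cap is not to be gripped). It starts upright in one of the two recesses of the stand.
- jar: Loose squat white jar with a flat black lid, 31 mm in diameter and 56 mm high, standing in the other recess of the stand. Origin: centre of its underside. To be left alone.
- stand: Fixed wooden block, 62 mm (its x) by 136 mm (its y) by 26 mm high, with two round recesses in its top, 37 mm in diameter and 14 mm deep, 72 mm apart along its y. Origin: centre of its underside. Its yaw varies.
- recess_a (a point): Centre of the floor of the recess on the stand's +y side, 12 mm above the worktop (14 mm under the stand's top). Its axes are the stand's.
- recess_b (a point): Centre of the floor of the recess on the stand's -y side, 12 mm above the worktop. Its axes are the stand's.
- mixer: Fixed bench mixer: round grey base, 116 mm in diameter at the foot, narrowing to 68 mm at its top 56 mm above the worktop, a black dial on its side; the sprung rubber cup stands above its centre. Origin: centre of its underside. Its yaw varies.
- cup_floor (a point): Centre of the inner floor of the mixer's black rubber cup, on which the bottle's underside is pressed; 74 mm above the worktop when up, 66 mm when fully pressed (it moves with the cup). The cup is open at the top: about 38 mm inside diameter at the floor and 44 mm at the rim, rim 10 mm above this floor, 53 mm outside.
- mixer_cup (a joint): How far the rubber cup is pressed down: 0 m up (as it starts), 0.008 m fully down at a hard stop. A spring pushes it up with about 1.5 N at the top, rising evenly to about 7.5 N at the bottom; it rises again when let go.
- solder_spool: Loose spool of solder lying about, about 51 x 85 x 36 mm with its wire end. Origin: centre of its underside. To be left alone.
- pen_torch: Loose grey pen torch, 134 mm long and 19 mm thick. Origin: centre of its underside. To be left alone.

How it is judged:
By the outcome, as a careful person would: the job done as asked, in the order asked, and still so for the second after the job is handed in, with the robot touching nothing.
It also fails if it takes over 61 s, if anything falls off the work surface, if the arm or the gripper's body presses on something with over 40 N, if the wrist force passes 120 N, or if a joint passes its speed limit or range.

## Working session

There is one attempt and no reset: what is moved stays moved. The work goes in short steps, Python scripts to look and compute and a tool call to move; the robot and the scene stay as the last step left them, time stands still between calls to the robot, and variables do not carry over. Pictures are saved under pics/ and viewed, at most 10 in all, crops included, and the job is handed in when it is done.

Besides the shell and the picture viewer there is one more tool, called in YAML: its name, and indented under it one key for each argument. apply_moves: Moves the arm, as the interface text tells. Its arguments: {"type":"object","properties":{"series":{"type":"array"},"claw":{"type":"number"},"newtons":{"type":"number"}},"required":["series"]}

```bash
ls; mkdir -p pics; python3 - <<'E'
from plant import robot
import cv2,numpy as np
s=robot.read_state(); print(s)
a=[]
for n in("top","scene"):
    p,d=robot.read_camera(n); c=robot.calibration(n); print(n,c["fx"],c["D"],np.round(c["extrinsics"],3).tolist())
    np.savez(f"pics/{n}0.npz",p=p,d=d); cv2.imwrite(f"pics/{n}0.png",p)
E
```

```text
pics
{'t': 0.0, 'q': array([-1.33440791e+00,  1.31158207e-01,  1.48925181e+00,  1.66502724e-05,
        1.52297280e+00, -8.54037932e-02]), 'dq': array([ 7.86602048e-04, -1.73601838e-03, -4.44976940e-04, -3.48346956e-04,
       -2.40924333e-04, -8.80679206e-05]), 'joint_torque': array([-1.36912386e-03, -5.59837925e+01, -4.91766679e+01,  7.68832373e-02,
        3.52210260e-02, -1.81221985e-04]), 'tool_pos': array([ 0.18973141, -0.56898292,  0.40370398]), 'orientation': array([-3.09925317e+00, -5.03004507e-01,  1.85928096e-04]), 'force': array([-0.00899938, -0.63680489,  0.96697446]), 'wrist_torque': array([-0.00047466,  0.03926511, -0.04371279]), 'gripper_force': 0.0, 'opening': 0.09261880910520183}
top 430.99016652047027 [-0.06016676  0.          0.          0.          0.        ] [[-0.134, -0.991, -0.005, 0.06], [-0.965, 0.131, -0.229, 0.555], [0.227, -0.026, -0.973, 1.01], [0.0, 0.0, 0.0, 1.0]]
scene 489.2430107075788 [0.06197814 0.         0.         0.         0.        ] [[-0.861, -0.508, -0.025, 0.477], [-0.222, 0.42, -0.88, 0.205], [0.457, -0.752, -0.475, 1.279], [0.0, 0.0, 0.0, 1.0]]
```

View pics/top0.png

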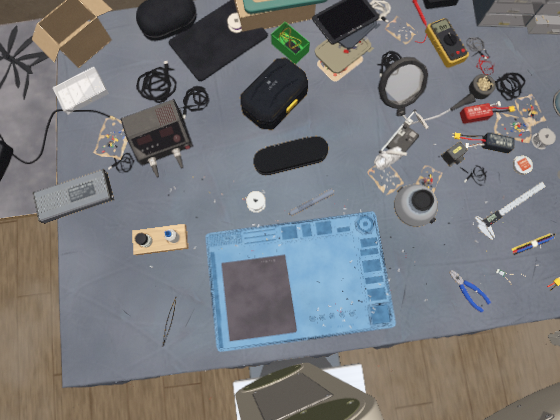

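View pics/scene0.png

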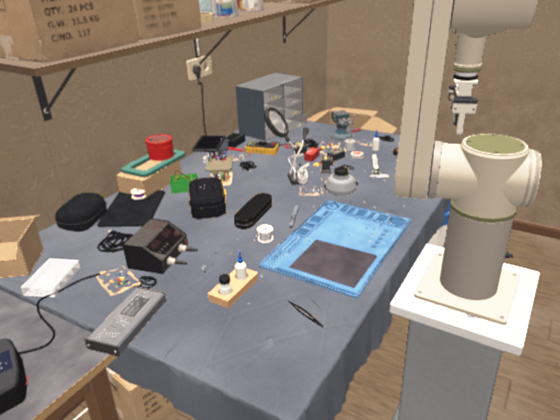

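The top view shows the stand at about (159,239), with the jar (black lid) at (142,239) and the bottle (blue tip) at (170,236). The mixer cup is at about (422,200). In the scene view the bottle is at (240,268) and the mixer at (341,180).

```bash
cat > h.py <<'E'
import numpy as np,cv2
from plant import robot
def K(c): return np.array([[c["fx"],0,c["cx"]],[0,c["fy"],c["cy"]],[0,0,1]])
def ray(c,uv):
    n=cv2.undistortPoints(np.float64(uv).reshape(-1,1,2),K(c),np.array(c["D"])).reshape(-1,2)
    E=np.array(c["extrinsics"]);R=E[:3,:3]
    return -R.T@E[:3,3], np.c_[n,np.ones(len(n))]@R
def onz(c,uv,z):
    o,r=ray(c,uv); return o+r*((z-o[2])/r[:,2])[:,None]
def cloud(c,d):
    v,u=np.mgrid[:d.shape[0],:d.shape[1]]
    o,r=ray(c,np.c_[u.ravel(),v.ravel()]); return (o+r*d.ravel()[:,None]).reshape(*d.shape,3)
E
python3 - <<'E'
from h import *
c=robot.calibration("top"); f=np.load("pics/top0.npz");p,d=f["p"],f["d"]
P=cloud(c,d); hsv=cv2.cvtColor(p,cv2.COLOR_BGR2HSV)
m=np.zeros(d.shape,np.uint8); sub=hsv[215:265,120:200]
m[215:265,120:200]=cv2.inRange(sub,(8,60,120),(25,255,255))
cs=max(cv2.findContours(m,0,2)[0],key=cv2.contourArea)
w=onz(c,cs.reshape(-1,2),.026)
r=cv2.minAreaRect(np.float32(w[:,:2]*1000)); print("stand",r)
print("table z",np.median(P[250:300,70:120,2]))
q=P[215:265,120:200].reshape(-1,3)
for lo,hi in((.048,.064),(.064,.10)):
    k=q[(q[:,2]>lo)&(q[:,2]<hi)]; print(lo,len(k),k.mean(0),k.min(0),k.max(0))
q=P[175:235,390:445].reshape(-1,3)
k=q[(q[:,2]>.05)&(q[:,2]<.1)];print("mix",len(k),k.min(0),k.max(0))
k=q[(q[:,2]>.079)&(q[:,2]<.1)];print("rim",len(k),k.mean(0),k.min(0),k.max(0)); print(cv2.minEnclosingCircle(np.float32(k[:,:2]*1000)))
g=cv2.inRange(p[175:235,390:445],(0,0,0),(60,60,60))
for t in cv2.findContours(g,0,2)[0]:
    if cv2.contourArea(t)>50:
        e=cv2.fitEllipse(cv2.convexHull(t)); ctr=np.array(e[0])+(390,175); print(e,ctr,onz(c,[ctr],.084))
cc=np.hstack([cv2.resize(p[210:270,120:200],(400,300),interpolation=2),cv2.resize(p[170:230,380:460],(400,300),interpolation=2)])
s=cv2.imread("pics/scene0.png");cc=np.vstack([cc,np.hstack([cv2.resize(s[240:315,200:300],(400,300),interpolation=2),cv2.resize(s[145:205,290:370],(400,300),interpolation=2)])])
cv2.imwrite("pics/crop0.png",cc)
E
```

```text
stand ((519.97119140625, 303.2953186035156), (140.50460815429688, 65.96648406982422), 89.89859771728516)
table z 0.0013057234267135343
0.048 93 [0.51881714 0.28486393 0.05826923] [0.50722073 0.2532294  0.04918099] [0.53678064 0.34804329 0.0639843 ]
0.064 150 [0.5211754  0.31502145 0.07074907] [0.50957062 0.25790775 0.0640492 ] [0.53422542 0.35411023 0.09977765]
mix 816 [ 0.47900963 -0.40833584  0.05000454] [ 0.56551993 -0.32315035  0.08871431]
rim 119 [ 0.52301763 -0.36755552  0.08293029] [ 0.49750302 -0.39171001  0.0791525 ] [ 0.54767503 -0.33841743  0.08871431]
((522.0737915039062, -365.0031433105469), 26.740873336791992)
((32.2747802734375, 24.7170352935791), (20.22772789001465, 21.249631881713867), 88.2865982055664) [422.27478027 199.71703529] [[ 0.51962275 -0.36256189  0.084     ]]
```

View pics/crop0.png

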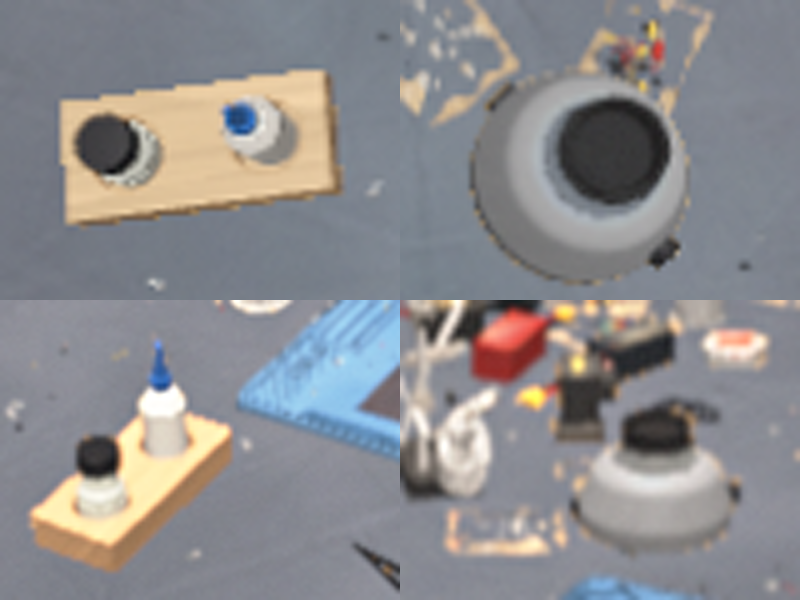

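The crop shows the stand's long side along world y. The bottle is in the -y recess at about (0.520, 0.267), the jar in the other, and the cup is at about (0.521, -0.364). I'll turn the tool so the fingers close along world x, then look at the mixer from above on the way over.

apply_moves:
  series:
    - [[0,0,0],[0,0,-0.12]]
    - [[0,0,0],[0,0,-0.12]]
    - [[0,0,0],[0,0,-0.12]]
    - [[0,0,0],[0,0,-0.12]]
    - [[0,0,0],[0,0,-0.12]]
    - [[0,0,0],[0,0,-0.12]]
    - [[0,0,0],[0,0,-0.12]]
    - [[0,0,0],[0,0,-0.12]]
    - [[0,0,0],[0,0,-0.12]]
    - [[0,0,0],[0,0,-0.12]]
    - [[0,0,0],[0,0,-0.05]]
  claw: 1

```text
t: 1.02
tool_pos: [0.1897, -0.5691, 0.4041]
orientation: [-2.212, -2.23, -0.001]
force: [0.4, -1.0, 0.0]
opening: 0.0929
gripper_force: 0.0
```

apply_moves:
  series:
    - [[14,30,0],[0,0,0]]
    - [[20,33,0],[0,0,0]]
    - [[20,33,0],[0,0,0]]
    - [[20,33,0],[0,0,0]]
    - [[20,33,0],[0,0,0]]
    - [[20,33,0],[0,0,0]]
    - [[20,33,0],[0,0,0]]
    - [[20,33,0],[0,0,0]]
    - [[20,33,0],[0,0,0]]
    - [[15,20,0],[0,0,0]]
    - [[10,10,0],[0,0,0]]
    - [[0,0,0],[0,0,0]]

```text
t: 2.02
tool_pos: [0.5153, -0.3677, 0.404]
orientation: [-2.216, -2.225, -0.001]
force: [0.2, -0.5, 0.2]
opening: 0.0932
gripper_force: 0.0
```

```bash
python3 - <<'E'
from h import *
s=robot.read_state(); print(s["t"],s["tool_pos"],s["orientation"],s["dq"].round(3))
c=robot.calibration("wrist"); p,d=robot.read_camera("wrist"); np.savez("pics/w1.npz",p=p,d=d,E=c["extrinsics"])
print(c["fx"],c["D"],np.round(c["extrinsics"],3).tolist());cv2.imwrite("pics/w1.png",p)
E
```

```text
2.0167 [ 0.51534292 -0.36765942  0.40402584] [-2.21572285e+00 -2.22541488e+00 -9.14142122e-04] [-0.062 -0.018  0.016 -0.028  0.001 -0.046]
295.1043398772469 [-0.05305052  0.          0.          0.          0.        ] [[1.0, 0.004, 0.0, -0.513], [0.003, -0.962, 0.273, -0.385], [0.001, -0.273, -0.962, 0.289], [0.0, 0.0, 0.0, 1.0]]
```

View pics/w1.png

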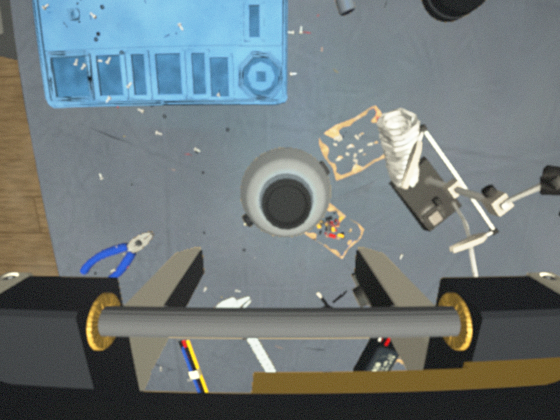

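The wrist view shows the mixer cup as a dark disc at about (287,202), between the fingers.

```bash
python3 - <<'E'
from h import *
f=np.load("pics/w1.npz");p,d=f["p"],f["d"];c=robot.calibration("wrist");c["extrinsics"]=f["E"]
P=cloud(c,d)
g=np.zeros(d.shape,np.uint8);g[165:240,250:325]=cv2.inRange(p[165:240,250:325],(0,0,0),(65,65,65))
t=max(cv2.findContours(g,0,2)[0],key=cv2.contourArea);t=cv2.convexHull(t)
w=onz(c,t.reshape(-1,2),.084);print("rim",cv2.fitEllipse(np.float32(w[:,:2]*1000)))
q=P[150:240,235:335].reshape(-1,3);k=q[(q[:,2]>.08)&(q[:,2]<.09)];print(len(k),k.min(0),k.max(0),cv2.minEnclosingCircle(np.float32(k[:,:2]*1000)))
k=q[(q[:,2]>.070)&(q[:,2]<.078)];print(len(k),k.mean(0),k.min(0),k.max(0),cv2.minEnclosingCircle(np.float32(k[:,:2]*1000)))
E
```

```text
rim ((522.0953979492188, -362.5888366699219), (47.46528244018555, 50.943016052246094), 19.890384674072266)
610 [ 0.49705218 -0.39014731  0.08000409] [ 0.54762811 -0.33831491  0.08552927] ((522.3246459960938, -364.14508056640625), 26.034297943115234)
1284 [ 0.52234744 -0.36355391  0.07346488] [ 0.49534252 -0.38603226  0.07001945] [ 0.54845793 -0.33702667  0.07798243] ((521.9002685546875, -361.50244140625), 26.870044708251953)
```

apply_moves:
  series:
    - [[35,0,0],[0,0,0]]
    - [[41,0,0],[0,0,0]]
    - [[41,0,0],[0,0,0]]
    - [[41,0,0],[0,0,0]]
    - [[41,0,0],[0,0,0]]
    - [[41,0,0],[0,0,0]]
    - [[41,0,0],[0,0,0]]
    - [[41,0,0],[0,0,0]]
    - [[41,0,0],[0,0,0]]
    - [[41,0,0],[0,0,0]]
    - [[41,0,0],[0,0,0]]
    - [[41,0,0],[0,0,0]]

```text
t: 3.07
tool_pos: [0.5126, 0.1161, 0.4049]
orientation: [2.222, 2.219, -0.0]
force: [-0.1, -1.1, 0.4]
opening: 0.0928
gripper_force: 0.0
```

apply_moves:
  series:
    - [[41,0,0],[0,0,0]]
    - [[41,0,0],[0,0,0]]
    - [[35,0,20],[0,0,0]]
    - [[25,0,20],[0,0,0]]
    - [[10,0,20],[0,0,0]]
    - [[0,0,20],[0,0,0]]
    - [[0,0,0],[0,0,0]]
    - [[0,0,0],[0,0,0]]

```text
t: 3.73
tool_pos: [0.5128, 0.2665, 0.3236]
orientation: [-2.221, -2.221, 0.005]
force: [0.4, -0.2, -0.5]
opening: 0.093
gripper_force: 0.0
```

```bash
python3 - <<'E'
from h import *
s=robot.read_state(); print(s["t"],s["tool_pos"],s["orientation"],s["dq"].round(3))
c=robot.calibration("wrist"); p,d=robot.read_camera("wrist"); np.savez("pics/w2.npz",p=p,d=d,E=c["extrinsics"])
cv2.imwrite("pics/w2.png",p)
E
```

```text
3.7333 [0.5127941  0.2664941  0.32355254] [-2.22128119 -2.22050407  0.00520883] [-0.003 -0.03  -0.045  0.005  0.009  0.003]
```

View pics/w2.png

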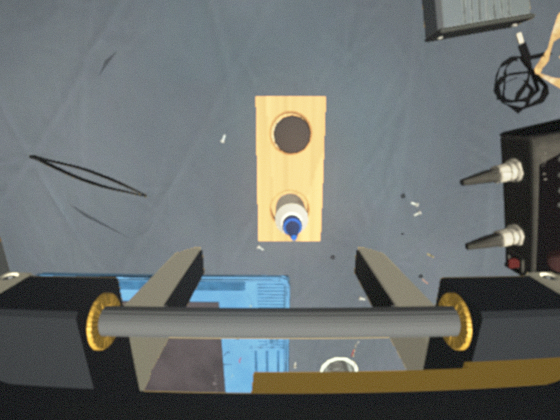

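The wrist view shows the stand at columns 257–325 and rows 96–242. The bottle is at about (292,215) with its blue tip at (292,232), and the jar is at (292,133).

```bash
python3 - <<'E'
from h import *
f=np.load("pics/w2.npz");p,d=f["p"],f["d"];c=robot.calibration("wrist");c["extrinsics"]=f["E"]
P=cloud(c,d);hsv=cv2.cvtColor(p,cv2.COLOR_BGR2HSV)
m=np.zeros(d.shape,np.uint8);m[80:255,240:340]=cv2.inRange(hsv[80:255,240:340],(8,60,120),(25,255,255))
t=max(cv2.findContours(m,0,2)[0],key=cv2.contourArea)
r=cv2.minAreaRect(np.float32(onz(c,t.reshape(-1,2),.026)[:,:2]*1000));print("stand",r)
q=P[180:250,262:320].reshape(-1,3)
for lo,hi in((.035,.05),(.05,.066),(.066,.08),(.08,.1)):
    k=q[(q[:,2]>lo)&(q[:,2]<hi)]
    if len(k): print(lo,len(k),k.mean(0).round(4),k.min(0).round(4),k.max(0).round(4))
k=q[(q[:,2]>.02)&(q[:,2]<.03)];print("top z",np.median(k[:,2]))
E
```

```text
stand ((521.72509765625, 306.39422607421875), (136.29254150390625, 63.50798034667969), 89.86013793945312)
0.035 110 [0.5209 0.2824 0.0425] [0.508 0.274 0.035] [0.535  0.2852 0.05  ]
0.05 523 [0.5214 0.2763 0.0601] [0.5083 0.2577 0.0501] [0.5362 0.2851 0.066 ]
0.066 195 [0.5216 0.2745 0.0752] [0.5134 0.264  0.066 ] [0.5302 0.2795 0.08  ]
0.08 159 [0.5216 0.2733 0.0891] [0.5165 0.2686 0.08  ] [0.5277 0.2761 0.0997]
top z 0.025323804403957373
```

apply_moves:
  series:
    - [[2,5,10],[0,0,0]]
    - [[2,4,10],[0,0,0]]
    - [[0,0,16],[0,0,0]]
    - [[0,0,18],[0,0,0]]
    - [[0,0,18],[0,0,0]]
    - [[0,0,15],[0,0,0]]
    - [[0,0,11],[0,0,0]]
    - [[0,0,7],[0,0,0]]
    - [[0,0,1],[0,0,0]]
    - [[0,0,0],[0,0,0]]
    - [[0,0,0],[0,0,0]]

```text
t: 4.7
tool_pos: [0.5225, 0.2723, 0.2197]
orientation: [2.22, 2.222, 0.002]
force: [-0.2, 0.1, 0.5]
opening: 0.0932
gripper_force: 0.0
```

apply_moves:
  series:
    - [[0,0,0],[0,0,0]]
    - [[0,0,0],[0,0,0]]
    - [[0,0,0],[0,0,0]]
    - [[0,0,0],[0,0,0]]
    - [[0,0,0],[0,0,0]]
    - [[0,0,0],[0,0,0]]
    - [[0,0,0],[0,0,0]]
    - [[0,0,0],[0,0,0]]
    - [[0,0,0],[0,0,0]]
    - [[0,0,0],[0,0,0]]
    - [[0,0,0],[0,0,0]]
    - [[0,0,0],[0,0,0]]
  claw: 0.2
  newtons: 25

```text
t: 5.7
tool_pos: [0.522, 0.2721, 0.2187]
orientation: [2.22, 2.223, 0.0]
force: [-0.3, -0.6, -0.2]
opening: 0.0287
gripper_force: 25.0
```

apply_moves:
  series:
    - [[0,0,-5],[0,0,0]]
    - [[0,0,-10],[0,0,0]]
    - [[0,0,-15],[0,0,0]]
    - [[0,0,-20],[0,0,0]]
    - [[0,0,-20],[0,0,0]]
    - [[0,0,-20],[0,0,0]]
    - [[0,0,-20],[0,0,0]]
    - [[-5,0,-15],[0,0,0]]
    - [[-10,0,-5],[0,0,0]]
    - [[-15,0,0],[0,0,0]]
    - [[-20,0,0],[0,0,0]]
    - [[-25,0,0],[0,0,0]]

```text
t: 6.7
tool_pos: [0.5214, 0.196, 0.3476]
orientation: [-2.219, -2.223, 0.002]
force: [1.1, 0.1, -0.4]
opening: 0.0289
gripper_force: 25.0
```

apply_moves:
  series:
    - [[-30,0,0],[0,0,0]]
    - [[-35,0,0],[0,0,0]]
    - [[-40,0,0],[0,0,0]]
    - [[-40,0,0],[0,0,0]]
    - [[-40,0,0],[0,0,0]]
    - [[-40,0,0],[0,0,0]]
    - [[-40,0,0],[0,0,0]]
    - [[-40,0,0],[0,0,0]]
    - [[-40,0,0],[0,0,0]]
    - [[-40,0,0],[0,0,0]]
    - [[-40,0,0],[0,0,0]]
    - [[-35,0,0],[0,0,0]]

```text
t: 7.7
tool_pos: [0.5206, -0.2661, 0.3473]
orientation: [-2.221, -2.22, 0.002]
force: [1.3, -0.8, 0.0]
opening: 0.0284
gripper_force: 25.0
```

apply_moves:
  series:
    - [[-30,0,0],[0,0,0]]
    - [[-25,0,0],[0,0,0]]
    - [[-20,0,0],[0,0,0]]
    - [[-15,0,0],[0,0,0]]
    - [[-8,0,0],[0,0,0]]
    - [[-3,0,0],[0,0,0]]
    - [[0,0,0],[0,0,0]]
    - [[0,0,0],[0,0,0]]
    - [[0,0,0],[0,0,0]]
    - [[0,0,0],[0,0,0]]

```text
t: 8.53
tool_pos: [0.5228, -0.363, 0.3488]
orientation: [-2.219, -2.224, -0.0]
force: [0.0, -0.3, -0.4]
opening: 0.0283
gripper_force: 25.0
```

```bash
python3 - <<'E'
from h import *
s=robot.read_state(); print(s["t"],s["tool_pos"],s["orientation"],s["force"])
c=robot.calibration("wrist"); p,d=robot.read_camera("wrist"); np.savez("pics/w3.npz",p=p,d=d,E=c["extrinsics"])
cv2.imwrite("pics/w3.png",p)
g=np.abs(cv2.absdiff(p,p)).max()
E
```

```text
8.5333 [ 0.52277252 -0.36296842  0.34879403] [-2.21905356e+00 -2.22370254e+00 -1.92396562e-04] [ 0.03681839 -0.33659743 -0.38294777]
```

View pics/w3.png

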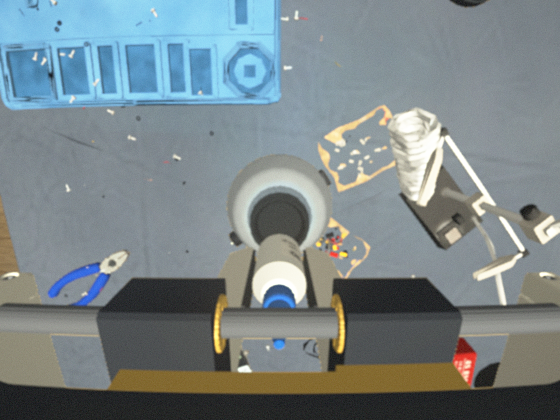

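The bottle hangs upright in the fingers with the cup at (279,215) below it, and the two are aligned within about 1 mm. I'll descend, slowing near contact.

apply_moves:
  series:
    - [[0,0,6],[0,0,0]]
    - [[0,0,10],[0,0,0]]
    - [[0,0,12],[0,0,0]]
    - [[0,0,12],[0,0,0]]
    - [[0,0,10],[0,0,0]]
    - [[0,0,6],[0,0,0]]
    - [[0,0,4],[0,0,0]]
    - [[0,0,2],[0,0,0]]
    - [[0,0,0],[0,0,0]]
    - [[0,0,0],[0,0,0]]
  newtons: 30

```text
t: 9.42
tool_pos: [0.5227, -0.364, 0.2872]
orientation: [2.22, 2.222, 0.0]
force: [-0.8, 0.4, -0.8]
opening: 0.0283
gripper_force: 30.0
```

apply_moves:
  series:
    - [[0,0,1],[0,0,0]]
    - [[0,0,1],[0,0,0]]
    - [[0,0,1],[0,0,0]]
    - [[0,0,1],[0,0,0]]
    - [[0,0,1],[0,0,0]]
    - [[0,0,1],[0,0,0]]
    - [[0,0,1],[0,0,0]]
    - [[0,0,1],[0,0,0]]
    - [[0,0,0],[0,0,0]]
    - [[0,0,0],[0,0,0]]

```text
t: 10.25
tool_pos: [0.5226, -0.3639, 0.279]
orientation: [2.22, 2.222, -0.0]
force: [-1.2, 0.4, 2.1]
opening: 0.0285
gripper_force: 30.0
```

Contact is made at about the expected height. The stop should come at TCP z ≈ 0.272.

apply_moves:
  series:
    - [[0,0,1],[0,0,0]]
    - [[0,0,1],[0,0,0]]
    - [[0,0,1],[0,0,0]]
    - [[0,0,1],[0,0,0]]
    - [[0,0,0],[0,0,0]]
    - [[0,0,0],[0,0,0]]

```text
t: 10.75
tool_pos: [0.5227, -0.3639, 0.275]
orientation: [2.22, 2.222, -0.0]
force: [-1.3, 0.9, 4.9]
opening: 0.0286
gripper_force: 30.0
```

apply_moves:
  series:
    - [[0,0,1],[0,0,0]]
    - [[0,0,1],[0,0,0]]
    - [[0,0,0],[0,0,0]]
    - [[0,0,0],[0,0,0]]

```text
t: 11.08
tool_pos: [0.5227, -0.3639, 0.2732]
orientation: [2.22, 2.222, -0.0]
force: [-1.7, 1.1, 6.0]
opening: 0.0285
gripper_force: 30.0
```

apply_moves:
  series:
    - [[0,0,0.5],[0,0,0]]
    - [[0,0,0.5],[0,0,0]]
    - [[0,0,0],[0,0,0]]
    - [[0,0,0],[0,0,0]]

```text
t: 11.42
tool_pos: [0.5227, -0.3639, 0.2727]
orientation: [2.22, 2.222, 0.0]
force: [-3.8, 2.5, 8.8]
opening: 0.0287
gripper_force: 30.0
```

apply_moves:
  series:
    - [[0,0,0.5],[0,0,0]]
    - [[0,0,0],[0,0,0]]
    - [[0,0,0],[0,0,0]]

```text
t: 11.67
tool_pos: [0.5227, -0.364, 0.2726]
orientation: [2.22, 2.222, -0.0]
force: [-4.7, 3.1, 11.8]
opening: 0.0289
gripper_force: 30.0
```

The force jumps from 6 N to 12 N with almost no motion, so the cup is at its hard stop. I'll add slightly more and hold.

apply_moves:
  series:
    - [[0,0,0.5],[0,0,0]]
    - [[0,0,0],[0,0,0]]
    - [[0,0,0],[0,0,0]]
    - [[0,0,0],[0,0,0]]
    - [[0,0,0],[0,0,0]]
    - [[0,0,0],[0,0,0]]
    - [[0,0,0],[0,0,0]]
    - [[0,0,0],[0,0,0]]
    - [[0,0,0],[0,0,0]]
    - [[0,0,0],[0,0,0]]
    - [[0,0,0],[0,0,0]]
    - [[0,0,0],[0,0,0]]

```text
t: 12.67
tool_pos: [0.5227, -0.364, 0.2726]
orientation: [2.22, 2.222, -0.0]
force: [-6.8, 4.5, 15.1]
opening: 0.0286
gripper_force: 30.0
```

apply_moves:
  series:
    - [[0,0,0],[0,0,0]]
    - [[0,0,0],[0,0,0]]
    - [[0,0,0],[0,0,0]]
    - [[0,0,0],[0,0,0]]
    - [[0,0,0],[0,0,0]]
    - [[0,0,0],[0,0,0]]
    - [[0,0,0],[0,0,0]]
    - [[0,0,0],[0,0,0]]
    - [[0,0,0],[0,0,0]]
    - [[0,0,0],[0,0,0]]

```text
t: 13.5
tool_pos: [0.5227, -0.364, 0.2726]
orientation: [2.22, 2.222, -0.0]
force: [-5.1, 3.8, 14.5]
opening: 0.0285
gripper_force: 30.0
```

apply_moves:
  series:
    - [[0,0,-3],[0,0,0]]
    - [[0,0,-4],[0,0,0]]
    - [[0,0,-6],[0,0,0]]
    - [[0,0,-8],[0,0,0]]
    - [[0,0,-12],[0,0,0]]
    - [[0,0,-15],[0,0,0]]
    - [[0,0,-15],[0,0,0]]
    - [[4,0,-10],[0,0,0]]
    - [[10,0,-5],[0,0,0]]
    - [[16,0,0],[0,0,0]]
    - [[22,0,0],[0,0,0]]
    - [[28,0,0],[0,0,0]]

```text
t: 14.5
tool_pos: [0.5221, -0.2832, 0.3485]
orientation: [-2.222, -2.221, 0.0]
force: [0.1, 0.3, -0.7]
opening: 0.0284
gripper_force: 30.0
```

apply_moves:
  series:
    - [[34,0,0],[0,0,0]]
    - [[40,0,0],[0,0,0]]
    - [[40,0,0],[0,0,0]]
    - [[40,0,0],[0,0,0]]
    - [[40,0,0],[0,0,0]]
    - [[40,0,0],[0,0,0]]
    - [[40,0,0],[0,0,0]]
    - [[40,0,0],[0,0,0]]
    - [[40,0,0],[0,0,0]]
    - [[40,0,0],[0,0,0]]
    - [[36,0,0],[0,0,0]]
    - [[30,0,0],[0,0,0]]

```text
t: 15.5
tool_pos: [0.5207, 0.1793, 0.3485]
orientation: [-2.218, -2.224, 0.0]
force: [-0.2, 0.2, -0.6]
opening: 0.0287
gripper_force: 30.0
```

apply_moves:
  series:
    - [[26,0,0],[0,0,0]]
    - [[22,0,0],[0,0,0]]
    - [[18,0,0],[0,0,0]]
    - [[14,0,0],[0,0,0]]
    - [[10,0,0],[0,0,0]]
    - [[5,0,0],[0,0,0]]
    - [[2,0,0],[0,0,0]]
    - [[0,0,0],[0,0,0]]
    - [[0,0,0],[0,0,0]]
    - [[0,0,0],[0,0,0]]

```text
t: 16.33
tool_pos: [0.5221, 0.2723, 0.3488]
orientation: [2.221, 2.221, -0.0]
force: [0.7, -0.5, -0.1]
opening: 0.0286
gripper_force: 30.0
```

```bash
python3 - <<'E'
from h import *
s=robot.read_state(); print(s["t"],s["tool_pos"],s["orientation"],s["force"])
c=robot.calibration("wrist"); p,d=robot.read_camera("wrist")
cv2.imwrite("pics/w4.png",p)
E
```

```text
16.3333 [0.52213807 0.272341   0.34876443] [ 2.22125213e+00  2.22136816e+00 -2.15672004e-04] [ 0.66885386 -0.50866229 -0.13702284]
```

View pics/w4.png

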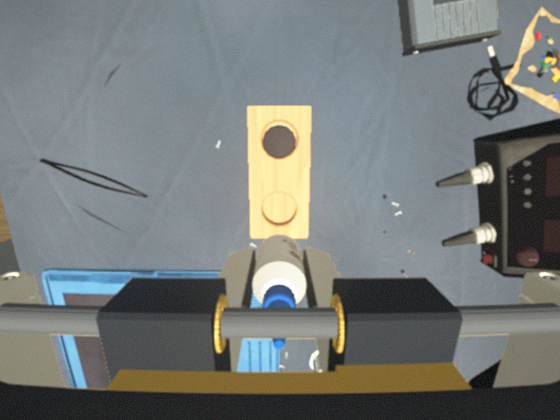

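The bottle is upright in the fingers and lined up with the empty recess at (279,208), at the same x/y as the grasp. I'll lower it.

apply_moves:
  series:
    - [[0,0,6],[0,0,0]]
    - [[0,0,12],[0,0,0]]
    - [[0,0,16],[0,0,0]]
    - [[0,0,18],[0,0,0]]
    - [[0,0,18],[0,0,0]]
    - [[0,0,16],[0,0,0]]
    - [[0,0,12],[0,0,0]]
    - [[0,0,8],[0,0,0]]
    - [[0,0,6],[0,0,0]]
    - [[0,0,6],[0,0,0]]
    - [[0,0,5],[0,0,0]]
    - [[0,0,2],[0,0,0]]

```text
t: 17.38
tool_pos: [0.522, 0.2731, 0.2234]
orientation: [2.22, 2.223, 0.0]
force: [-0.8, -0.1, -0.8]
opening: 0.0288
gripper_force: 30.0
```

apply_moves:
  series:
    - [[0,0,1],[0,0,0]]
    - [[0,0,1],[0,0,0]]
    - [[0,0,1],[0,0,0]]
    - [[0,0,1],[0,0,0]]
    - [[0,0,0],[0,0,0]]
    - [[0,0,0],[0,0,0]]

```text
t: 17.88
tool_pos: [0.522, 0.2732, 0.2199]
orientation: [2.22, 2.222, 0.0]
force: [0.4, -0.6, -0.1]
opening: 0.0287
gripper_force: 30.0
```

apply_moves:
  series:
    - [[0,0,0.5],[0,0,0]]
    - [[0,0,0.5],[0,0,0]]
    - [[0,0,0],[0,0,0]]
    - [[0,0,0],[0,0,0]]

```text
t: 18.22
tool_pos: [0.5219, 0.2731, 0.2188]
orientation: [2.22, 2.223, 0.0]
force: [-0.2, -0.5, -0.2]
opening: 0.0283
gripper_force: 30.0
```

apply_moves:
  series:
    - [[0,0,0.5],[0,0,0]]
    - [[0,0,0],[0,0,0]]
    - [[0,0,0],[0,0,0]]

```text
t: 18.47
tool_pos: [0.522, 0.2732, 0.2187]
orientation: [2.22, 2.223, 0.0]
force: [-3.2, -1.1, 4.6]
opening: 0.0284
gripper_force: 30.0
```

Contact at the same height as the original grasp, so the bottle is seated on the recess floor. I'll ease off and release.

apply_moves:
  series:
    - [[0,0,-0.3],[0,0,0]]
    - [[0,0,0],[0,0,0]]
    - [[0,0,0],[0,0,0]]
  newtons: 5

```text
t: 18.72
tool_pos: [0.522, 0.2732, 0.2187]
orientation: [2.22, 2.223, 0.0]
force: [-0.9, -0.6, 2.2]
opening: 0.0287
gripper_force: 5.0
```

apply_moves:
  series:
    - [[0,0,0],[0,0,0]]
    - [[0,0,0],[0,0,0]]
    - [[0,0,0],[0,0,0]]
    - [[0,0,0],[0,0,0]]
    - [[0,0,0],[0,0,0]]
    - [[0,0,0],[0,0,0]]
    - [[0,0,0],[0,0,0]]
    - [[0,0,0],[0,0,0]]
    - [[0,0,0],[0,0,0]]
    - [[0,0,0],[0,0,0]]
  claw: 0.9

```text
t: 19.55
tool_pos: [0.522, 0.2731, 0.2186]
orientation: [2.22, 2.223, 0.0]
force: [-0.4, -0.1, 0.7]
opening: 0.0836
gripper_force: 0.0
```

apply_moves:
  series:
    - [[0,0,-4],[0,0,0]]
    - [[0,0,-8],[0,0,0]]
    - [[0,0,-12],[0,0,0]]
    - [[0,0,-16],[0,0,0]]
    - [[0,0,-20],[0,0,0]]
    - [[0,0,-20],[0,0,0]]
    - [[0,0,-20],[0,0,0]]
    - [[0,0,-20],[0,0,0]]
    - [[0,0,-10],[0,0,0]]
    - [[0,0,-4],[0,0,0]]
    - [[0,0,0],[0,0,0]]
    - [[0,0,0],[0,0,0]]

```text
t: 20.55
tool_pos: [0.5217, 0.2731, 0.3519]
orientation: [-2.22, -2.222, 0.001]
force: [-0.3, -0.4, 0.0]
opening: 0.0838
gripper_force: 0.0
```

```bash
python3 - <<'E'
from h import *
s=robot.read_state(); print(s["t"],s["tool_pos"],s["force"],s["opening"])
c=robot.calibration("wrist"); p,d=robot.read_camera("wrist"); P=cloud(c,d)
k=P[80:300,220:340].reshape(-1,3); k=k[(abs(k[:,0]-.522)<.03)&(abs(k[:,1]-.271)<.03)]
for lo,hi in((.05,.066),(.066,.08),(.08,.11)):
    j=k[(k[:,2]>lo)&(k[:,2]<hi)]; print(lo,len(j),j.mean(0).round(4),j.min(0).round(4),j.max(0).round(4))
s,_=robot.read_camera("scene"); s=cv2.resize(s[200:350,190:310],(480,600),interpolation=2)
cv2.imwrite("pics/f.png",np.hstack([cv2.resize(p[90:290,200:360],(320,400)),s[:400,:]]))
E
```

```text
20.55 [0.52173608 0.27305831 0.3518918 ] [-0.30669718 -0.44748217  0.04632252] 0.0837856094828522
0.05 418 [0.5213 0.2772 0.06  ] [0.5077 0.259  0.05  ] [0.535  0.2861 0.0659]
0.066 157 [0.5212 0.2754 0.0751] [0.5129 0.2649 0.066 ] [0.5297 0.2806 0.0799]
0.08 152 [0.5212 0.274  0.0916] [0.516  0.2696 0.0801] [0.5266 0.2774 0.1039]
```

View pics/f.png

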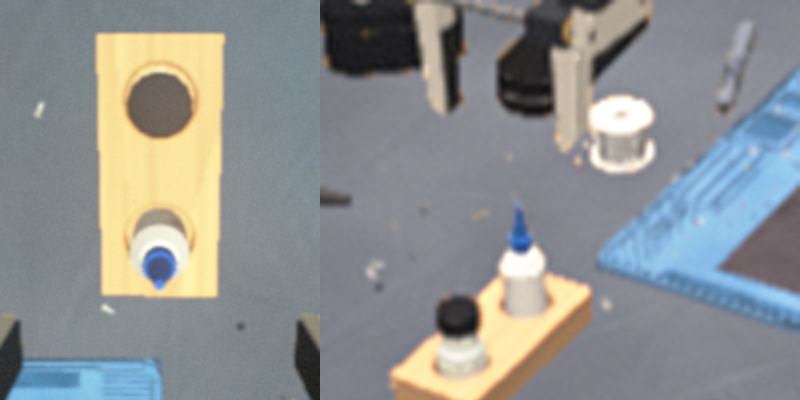

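The bottle stands upright in its recess, with its body at about (158,250) in the left crop. The jar, spool and torch look unmoved and the gripper is clear.

```bash
python3 -c "
from plant import robot
print(robot.close_job())"
```

```text
the job is handed in; nothing more can be done
None
```

The glue bottle was pressed to the cup's hard stop at about 15 N and held there for about two seconds. It is back upright in its recess, the jar, spool and torch were not touched, and the job was handed in at about 21 s.

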